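# Sort the washed baking tools into the drawer organiser

## Task

The washed baking tools on the drying mat are dry: put each into the organiser, the spoon, the scraper and the whisk each in the insert where one of its kind already lies, flat on the insert's floor beside it with the head to the same end, and the rolling pin into the two notched blocks of the remaining insert, centred between the insert's ends. The pin starts in a notched rest so that it does not roll; leave everything lying still.

Things in the scene. Friction and masses are not known exactly. Their poses are not given: they have to be found in the camera images.
- spoon: wooden spoon, round bowl 36 mm wide, 10 thick; 175 mm long, about 50 g, lying on a 3 mm thick mat. Origin: on the underside below the head, 65 mm ahead of mid length; x points away from the handle, z up. Round wooden handle, 14 mm across, axis at z = 7 mm, from x = -152 to -35 mm; grip it at x = -65 mm (the balance), closing across its length
- scraper: scraper (spatula), flat rectangular grey blade 44 by 36 mm, 7 thick; 175 mm long, about 50 g, lying on a 3 mm thick mat. Origin: on the underside below the head, 65 mm ahead of mid length; x points away from the handle, z up. Round wooden handle, 14 mm across, axis at z = 7 mm, from x = -152 to -35 mm; grip it at x = -65 mm (the balance), closing across its length
- whisk: flat whisk, three flat steel wire loops one inside the other, 33 mm wide, 6 thick; 175 mm long, about 50 g, lying on a 3 mm thick mat. Origin: on the underside below the head, 65 mm ahead of mid length; x points away from the handle, z up. Round wooden handle, 14 mm across, axis at z = 7 mm, from x = -152 to -35 mm; grip it at x = -65 mm (the balance), closing across its length
- rolling_pin: small wooden rolling pin, about 100 g, lying in two notched blocks on the mat: barrel 30 mm across, 120 long, knobs 15 mm across at both ends, 175 overall, ends alike. Origin: centre of the barrel, on its axis, 34 mm above the worktop at the start; x along the axis (y and z turn as it rolls). Grip across the barrel's middle; 78 mm are free between the blocks
- spoon_bay: fixed white open tray in the organiser (wooden sides 40 mm above the worktop), 203 (x) by 98 (y) by 20 mm high, walls and floor 3 mm; origin: centre of its underside, 18 mm above the worktop. Known by the wooden spoon fixed in it along x at y = +29 mm, head to +x. The free half is the -y side, middle at y = -13 mm; a tool lying right on its floor has its origin at x = +65 mm, z = +3 mm
- scraper_bay: fixed white open tray in the organiser (wooden sides 40 mm above the worktop), 203 (x) by 98 (y) by 20 mm high, walls and floor 3 mm; origin: centre of its underside, 18 mm above the worktop. Known by the scraper fixed in it along x at y = +29 mm, head to +x. The free half is the -y side, middle at y = -13 mm; a tool lying right on its floor has its origin at x = +65 mm, z = +3 mm
- whisk_bay: fixed white open tray in the organiser (wooden sides 40 mm above the worktop), 203 (x) by 98 (y) by 20 mm high, walls and floor 3 mm; origin: centre of its underside, 18 mm above the worktop. Known by the flat whisk fixed in it along x at y = +29 mm, head to +x. The free half is the -y side, middle at y = -13 mm; a tool lying right on its floor has its origin at x = +65 mm, z = +3 mm
- pin_bay: fixed white open tray in the organiser (wooden sides 40 mm above the worktop), 203 (x) by 98 (y) by 20 mm high, walls and floor 3 mm; origin: centre of its underside, 18 mm above the worktop. Known by two wooden V-notched blocks across it at x = -45 and +45 mm (12 mm thick, 48 wide, 25 high), with nothing between. The seated pin's axis lies along x at y = 0, z = +30 mm

How it is judged:
At the end, for the whole second after the job is handed in: Spoon, scraper, whisk each lie flat at rest on the floor of their own kind's insert, beside the fixed one, head to the same end, within 15 mm lengthwise and 0.2 rad; the pin lies at rest in both notches of its insert, within 13 mm lengthwise, 6 mm across, 4 mm in height (x of spoon in the frame of spoon_bay between 0.05 and 0.08 m and y of spoon in the frame of spoon_bay between -0.032 and 0.006 m and z of spoon in the frame of spoon_bay between -0.002 and 0.009 m and angle between the x axis of spoon and the x axis of spoon_bay, either way round below 0.2 rad and angle between each of spoon, scraper, whisk's own z axis and vertical below 0.12 rad and linear speed of each of spoon, scraper, whisk, rolling_pin below 0.02 m/s and x of scraper in the frame of scraper_bay between 0.05 and 0.08 m and y of scraper in the frame of scraper_bay between -0.032 and 0.006 m and z of scraper in the frame of scraper_bay between -0.002 and 0.009 m and angle between the x axis of scraper and the x axis of scraper_bay, either way round below 0.2 rad and x of whisk in the frame of whisk_bay between 0.05 and 0.08 m and y of whisk in the frame of whisk_bay between -0.032 and 0.006 m and z of whisk in the frame of whisk_bay between -0.002 and 0.009 m and angle between the x axis of whisk and the x axis of whisk_bay, either way round below 0.2 rad and x of rolling_pin in the frame of pin_bay between -0.013 and 0.013 m and y of rolling_pin in the frame of pin_bay between -0.006 and 0.006 m and z of rolling_pin in the frame of pin_bay between 0.026 and 0.034 m and angle between the x axis of rolling_pin and the x axis of pin_bay, either way round below 0.1 rad); the robot touches nothing.
It also fails if it takes over 109 s, if anything falls off the work surface, if the arm or the gripper's body presses on something with over 40 N, if the wrist force passes 120 N, or if a joint passes its speed limit or range.

## Robot

A 6-joint arm with a two-finger parallel gripper is mounted at the origin on a cart in front of the work surface, level with it; the furniture and walls round the work are solid. World frame = base frame: x ahead of the robot, y to its left, z up, the work surface at z = 0. Lengths are in m, angles in rad, forces in N, time in s.
With the tool pointing down it reaches from about 0.3 to 0.875 m from the base axis. Payload 6.4 kg.
Tool frame: the origin (TCP) lies at the very end of the fingers, on their centre line; the grasp point (between the pads) lies 19 mm behind it; z points along the fingers, y is the line along which they close (so a half turn about z gives the same grasp; the last joint's range is limited). The gripper opens to 85 mm and grips with 20 to 120 N. Pads are 22 mm wide; open, the fingers measure 114 mm over their backs; the gripper's body (76 mm by 85 mm) begins 54 mm behind the grasp point. The pads swing forward as they close: fully open they stand 13 mm farther back than shut.
Start: joints at [-1.554, 0.181, 1.607, -0, 1.354, -0.206], TCP at [0.127, -0.561, 0.231] pointing down, gripper open.
Joint ranges: [-2.99, 2.99], [-0.89, 2.07], [0.3, 2.58], [-1.14, 4.28], [0, 2.63], [-3.12, 3.12]. Speed limits (rad/s): [2.57, 2.57, 3.01, 3.14, 3.14, 3.14].

## Interface

Orientations are given as a unit quaternion [w, x, y, z].
In Python, from bench import * gives the robot as it stands. The module is installed in compiled form; this text tells all that it offers.
- The arm moves only by the tool arm_command, never from a script. Its arguments are lists of equal length, an entry for each row: "dp": the shift along the tool's x, y, z in units of 0.25 m (1.0 is 0.25 m), a list of three; "turn": the turn, a rotation vector about the tool's x, y, z in units of 30 degrees (1.0 is 30 degrees), a list of three; "jaw": the opening, from 0 (shut) to 1 (fully open). A call has 1 to 5 rows; each row is the pose to reach, as a shift and turn from the pose commanded when the call began, along the tool's axes at that moment; what a row does not reach only later rows make up. A row lasts 1/8 s, in which the tool goes at most 62.5 mm and 10.7 degrees, less where a joint would pass 70% of its speed; a pose out of reach is approached as far as the arm can. A call with a number of a shift or a turn outside -1 to 1 is refused whole. A call with a gripper value outside its range is refused whole. The fingers move at their own pace and stop on an object; the grip force is fixed at half the most. Time passes only in rows, so rows that repeat a pose let the fingers close. It gives the time, the measured TCP pose, the force, the opening and the grip force at its end, in the units of the state.
- get_obs(): the state, without advancing time (a new reading comes with each control period).
- camera(name): name is "scene" or "top"; returns the picture (420x560x3 uint8, blue, green, red); there is no depth.
- get_calibration(name): a dict with "camera_matrix" (3x3 intrinsics, pixels), "k1" (the pictures are not rectified: a ray, as slopes to the right and down, at radius r is drawn at 1 + k1 r^2 times it, then the intrinsics apply), "R" (3x3) and "t" (3): a world point X has camera coordinates R X + t. Camera axes: x right, y down, z forward; pixel columns grow to the right and rows downward; lengths in m; the calibration is good to about 2 mm. A picture is of the moment at which its call begins. get_calibration takes no time and is no camera call.
- hand_in(): hands the job in; it is judged then, once.
The state is a dict: "time_s": time; "q": joint angles; "dq": joint speeds; "joint_efforts": joint torques, N m; "eef_pos": TCP position; "eef_rot": TCP orientation; "wrist_force": force on the tool from outside, world axes, zero at the start; "torque": the same for the moment, N m; "opening": opening from 0.0 (shut) to 1.0 (fully open); "grasp_force": force on a finger pad.
Only numpy, scipy, OpenCV 4.12 (cv2) and the standard library are available. Lean on these libraries where they do the work, as an engineer would, in place of code of your own. Each camera call takes 0.05 s, during which the arm holds its last target. There are 200 camera calls.

## Working session

There is one attempt and no reset: what is moved stays moved. The work goes in short steps, Python scripts to look and compute and a tool call to move; the robot and the scene stay as the last step left them, time stands still between calls to the robot, and variables do not carry over. Pictures are saved under pics/ and viewed, at most 14 in all, crops included, and the job is handed in when it is done.

Besides the shell and the picture viewer there is one more tool, called after ">>>" by a JSON object that holds its "fn" and its "kwargs". arm_command: Moves the arm, as the interface text tells. Its arguments: {"type":"object","properties":{"dp":{"type":"array"},"turn":{"type":"array"},"jaw":{"type":"array"}},"required":["dp","turn","jaw"]}

```bash
mkdir -p pics; python3 - <<'E'
from bench import *
import cv2
for n in("top","scene"):
    cv2.imwrite(f"pics/{n}0.png",camera(n)); c=get_calibration(n); print(n,c)
o=get_obs();print(o["eef_pos"],o["eef_rot"],o["opening"],o["time_s"])
E
```

```text
top {'camera_matrix': array([[419.25612296,   0.        , 285.69483718],
       [  0.        , 419.25612296, 213.76217396],
       [  0.        ,   0.        ,   1.        ]]), 'k1': -0.03169446695455579, 'R': array([[ 0.01638178, -0.99985056,  0.0055218 ],
       [-0.99620164, -0.01679386, -0.08544151],
       [ 0.08552147, -0.00410115, -0.99632789]]), 't': array([0.00979752, 0.48226499, 1.16677674])}
scene {'camera_matrix': array([[409.5930951 ,   0.        , 277.30785249],
       [  0.        , 409.5930951 , 211.64137097],
       [  0.        ,   0.        ,   1.        ]]), 'k1': -0.07238598813261073, 'R': array([[-0.56353297, -0.82604959,  0.00852435],
       [-0.61433817,  0.41215963, -0.67283955],
       [ 0.55228544, -0.3844041 , -0.73973933]]), 't': array([0.25227877, 0.30732932, 1.14866871])}
[ 0.12705219 -0.56029579  0.23050783] [-7.64424300e-04  9.93800589e-01  1.11174638e-01  7.47415004e-05] 0.9985422180872728 0.1
```

View pics/top0.png

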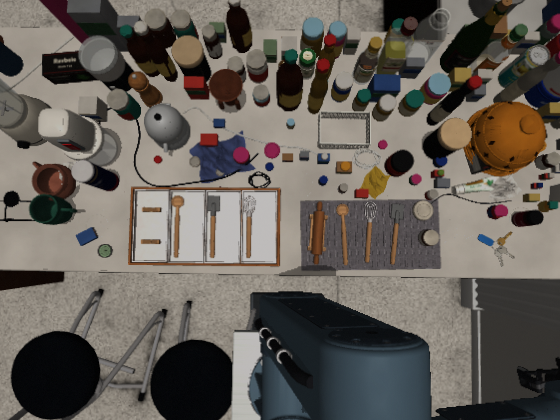

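View pics/scene0.png

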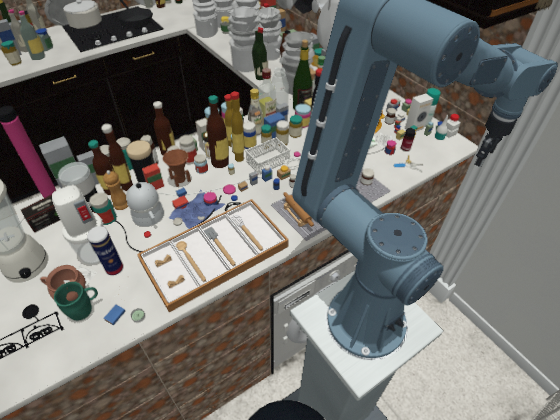

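The top view shows the organiser at columns 130–280, rows 187–264, with bays from left to right: pin, spoon, scraper, whisk. The mat is at columns 302–440. On it, left to right, are the pin (318), spoon (343), whisk (371) and scraper (395). All heads point up, towards world +x. I'll zoom in for the measurements.

```bash
cat >h.py <<'E'
from bench import *
import cv2, numpy as np
from scipy.spatial.transform import Rotation as Ro
def ray(n,uv,z):
    c=get_calibration(n);K=c["camera_matrix"]
    uv=np.atleast_2d(np.asarray(uv,float))
    s=cv2.undistortPoints(uv[:,None],K,np.array([c["k1"],0,0,0,0]))[:,0]
    d=np.c_[s,np.ones(len(s))]@c["R"]; o=-c["R"].T@c["t"]
    return o+d*((z-o[2])/d[:,2])[:,None]
def proj(n,X):
    c=get_calibration(n);R=cv2.Rodrigues(c["R"])[0]
    return cv2.projectPoints(np.atleast_2d(np.float64(X)),R,c["t"],c["camera_matrix"],np.array([c["k1"],0,0,0,0]))[0][:,0]
E
python3 - <<'E'
from h import *
im=cv2.imread("pics/top0.png")
cr=lambda a,b,c,d:cv2.resize(im[a:b,c:d],None,fx=5,fy=5,interpolation=cv2.INTER_CUBIC)
cv2.imwrite("pics/a.png",cr(180,275,125,285));cv2.imwrite("pics/b.png",cr(190,275,295,450))
E
```

```text
(no output)
```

View pics/a.png

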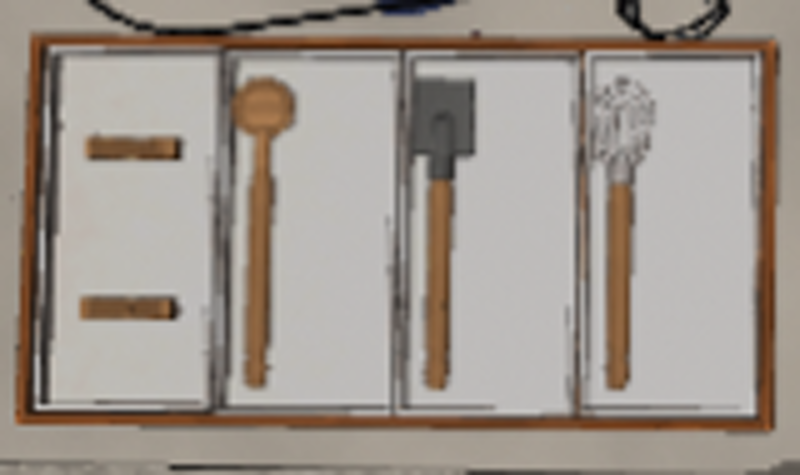

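View pics/b.png

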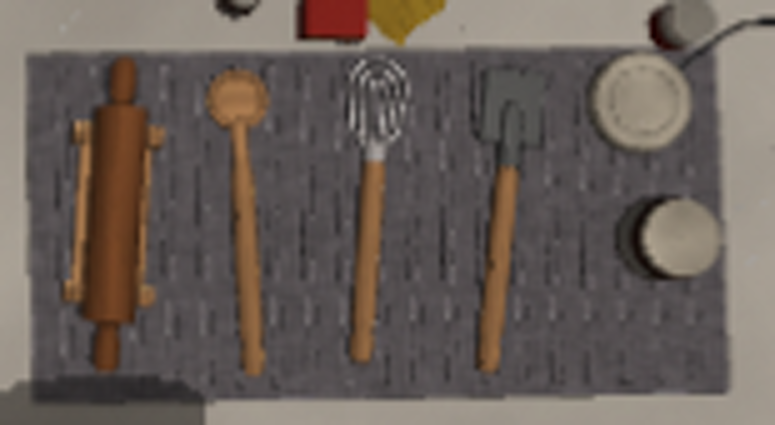

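Crop `a` shows fixed heads at the top (+x) and the pin blocks at crop (133,148) and (128,308). Crop `b` shows the tools about upright, with the spoon and the others tilted a few degrees. Next I'll measure the handles by colour mask.

```bash
python3 - <<'E'
from h import *
im=cv2.imread("pics/top0.png");big=cv2.resize(im,None,fx=4,fy=4,interpolation=cv2.INTER_CUBIC)
hsv=cv2.cvtColor(big,cv2.COLOR_BGR2HSV)
m=cv2.inRange(hsv,(3,90,50),(20,255,255))
def meas(x0,x1,y0,y1,z,name):
    mm=np.zeros_like(m);mm[y0*4:y1*4,x0*4:x1*4]=m[y0*4:y1*4,x0*4:x1*4]
    cs=cv2.findContours(mm,0,1)[0]
    for c in sorted(cs,key=cv2.contourArea)[::-1][:2]:
        if cv2.contourArea(c)<300:continue
        P=ray("top",(c[:,0]+.5)/4-.5,z)[:,:2].astype(np.float32)
        (cx,cy),wh,_=r=cv2.minAreaRect(P);b=cv2.boxPoints(r)
        e=max([b[1]-b[0],b[2]-b[1]],key=np.linalg.norm);e=e*np.sign(e[0]);e/=np.linalg.norm(e)
        L=max(wh);print(name,np.round([cx,cy,L,min(wh),np.arctan2(e[1],e[0])],4),"butt",np.round([cx-e[0]*L/2,cy-e[1]*L/2],4),"tip",np.round([cx+e[0]*L/2,cy+e[1]*L/2],4))
meas(336,350,203,268,.010,"spoon");meas(362,380,203,268,.010,"whisk");meas(386,405,203,268,.010,"scraper")
meas(309,330,200,268,.034,"pin+rest")
meas(171,187,193,260,.028,"fspoon");meas(206,220,213,260,.028,"fscr");meas(242,256,213,260,.028,"fwhisk")
meas(136,167,203,250,.044,"blocks")
for x in(.30,.40,.50):print(proj("top",[[x,0,.0]]))
# organiser outer corners at z=.04
print(ray("top",[[132,188],[280,188],[129,264],[280,265]],.04))
E
```

```text
spoon [ 0.428  -0.1437  0.1738  0.0351  0.0061] butt [ 0.3411 -0.1442] tip [ 0.5149 -0.1432]
whisk [ 0.4066 -0.218   0.1138  0.0138 -0.0687] butt [ 0.3498 -0.2141] tip [ 0.4633 -0.2219]
scraper [ 0.4037 -0.2924  0.118   0.0143 -0.1068] butt [ 0.345  -0.2861] tip [ 0.4624 -0.2987]
pin+rest [ 0.4309 -0.0708  0.1765  0.0516 -0.0518] butt [ 0.3427 -0.0663] tip [ 0.519  -0.0754]
fspoon [0.4423 0.3225 0.1723 0.0347 0.0403] butt [0.3562 0.319 ] tip [0.5284 0.326 ]
fscr [0.4149 0.2225 0.1169 0.0117 0.0116] butt [0.3565 0.2218] tip [0.4734 0.2232]
fwhisk [0.4149 0.1215 0.1134 0.0118 0.0068] butt [0.3582 0.1211] tip [0.4716 0.1219]
blocks [ 0.4867  0.3929  0.0512  0.0112 -1.554 ] butt [0.4862 0.4185] tip [0.4871 0.3674]
blocks [ 0.3974  0.3919  0.0522  0.0104 -1.5529] butt [0.397 0.418] tip [0.3979 0.3658]
[[290.8636513  278.19801561]]
[[291.40168334 243.00605434]]
[[291.92999623 208.27314584]]
[[0.54567471 0.45047953 0.04      ]
 [0.55250793 0.03502379 0.04      ]
 [0.33365832 0.44884666 0.04      ]
 [0.33829649 0.03127096 0.04      ]]
```

```bash
python3 - <<'E'
from h import *
im=cv2.imread("pics/top0.png");big=cv2.resize(im,None,fx=4,fy=4,interpolation=cv2.INTER_CUBIC)
hsv=cv2.cvtColor(big,cv2.COLOR_BGR2HSV)
def line(x0,x1,y0,y1,z,n,hi=(20,255,255),lo=(3,90,50)):
    m=cv2.inRange(hsv,lo,hi);mm=np.zeros_like(m);mm[y0*4:y1*4,x0*4:x1*4]=m[y0*4:y1*4,x0*4:x1*4]
    c=max(cv2.findContours(mm,0,1)[0],key=cv2.contourArea);q=np.argwhere(cv2.drawContours(mm*0,[c],-1,255,-1))[:,::-1]
    P=ray("top",(q+.5)/4-.5,z)[:,:2]
    vx,vy,cx,cy=cv2.fitLine(P.astype(np.float32),2,0,.01,.01).ravel();
    print(n,"yaw",np.arctan(vy/vx),"c",cx,cy,"x",P[:,0].min(),P[:,0].max(),"w",np.ptp(P[:,1]))
line(336,352,222,268,.010,"spoon");line(171,187,215,260,.028,"fspoon")
line(318-2,326,200,211,.034,"knobtop");line(312,322,255,268,.034,"knobbot")
for a,b in((213,217),(225,228),(240,244),(250,253)):line(312,326,a,b,.034,"pin",(12,255,170))
E
```

```text
spoon yaw 0.06573045 c 0.40233204 -0.14955644 x 0.3411272368836377 0.4632291250581736 w 0.019090124447878082
fspoon yaw 0.007865489 c 0.415743 0.32367545 x 0.35604428848471853 0.47386966046747664 w 0.01236090015969582
knobtop yaw -0.07997866 c 0.5047284 -0.075573996 x 0.49185454539536 0.5188509762932507 w 0.01535596322863185
knobbot yaw -0.05378827 c 0.3556764 -0.068130575 x 0.3427371551847688 0.36845157978126697 w 0.015070239928541215
pin yaw -1.5401042 c 0.4803649 -0.07550071 x 0.474862891424356 0.48588899091405047 w 0.030106532459417107
pin yaw -1.5384068 c 0.44805136 -0.07272757 x 0.4440007772353597 0.4521588542891754 w 0.02869402916226113
pin yaw -1.5689191 c 0.40488628 -0.07085096 x 0.399364384683945 0.41023463367212676 w 0.028616965902844557
pin yaw -1.5498773 c 0.37842193 -0.06977207 x 0.37437191186233243 0.38242673303727764 w 0.029255771824820115
```

>>> {"fn": "arm_command", "kwargs": {"dp": [[0.2, -0.11, 0.02], [0.4, -0.22, 0.04], [0.6, -0.33, 0.06], [0.8, -0.44, 0.08], [1.0, -0.55, 0.1]], "turn": [[0, 0, 0.1], [0, 0, 0.2], [0, 0, 0.3], [0, 0, 0.4], [0, 0, 0.426]], "jaw": [0.45, 0.45, 0.45, 0.45, 0.45]}}

```text
time_s: 0.72
eef_pos: [0.3415, -0.3699, 0.2059]
eef_rot: [-0.0, 1.0, -0.001, -0.0]
wrist_force: [0.3, -0.6, 0.5]
opening: 0.447
grasp_force: 0.0
```

>>> {"fn": "arm_command", "kwargs": {"dp": [[0.18, -0.15, 0.1], [0.366, -0.302, 0.2], [0.366, -0.302, 0.4], [0.366, -0.302, 0.4], [0.366, -0.302, 0.4]], "turn": [[0, 0, 0.1], [0, 0, 0.204], [0, 0, 0.204], [0, 0, 0.204], [0, 0, 0.204]], "jaw": [0.45, 0.45, 0.45, 0.45, 0.45]}}

```text
time_s: 1.35
eef_pos: [0.4321, -0.2969, 0.1075]
eef_rot: [0.0, 0.999, -0.054, 0.0]
wrist_force: [0.5, -1.6, -0.2]
opening: 0.451
grasp_force: 0.0
```

>>> {"fn": "arm_command", "kwargs": {"dp": [[0, 0, 0.2], [0, 0, 0.35], [0, 0, 0.4], [0, 0, 0.4], [0, 0, 0.4]], "turn": [[0, 0, 0], [0, 0, 0], [0, 0, 0], [0, 0, 0], [0, 0, 0]], "jaw": [0.45, 0.45, 0.45, 0.45, 0.45]}}

```text
time_s: 1.98
eef_pos: [0.4332, -0.2976, 0.0084]
eef_rot: [0.001, 0.999, -0.054, 0.001]
wrist_force: [-0.3, -0.9, -0.2]
opening: 0.451
grasp_force: 0.0
```

```bash
python3 - <<'E'
from h import *
o=get_obs();print(o["eef_pos"],o["wrist_force"])
a=camera("top")[195:285,330:450];b=camera("scene")[120:240,300:460]
cv2.imwrite("pics/c.png",np.hstack([cv2.resize(a,(400,300)),cv2.resize(b,(400,300))]))
E
```

```text
[ 0.43316877 -0.29755667  0.00838337] [-0.27012053 -0.88340055 -0.20238745]
```

View pics/c.png

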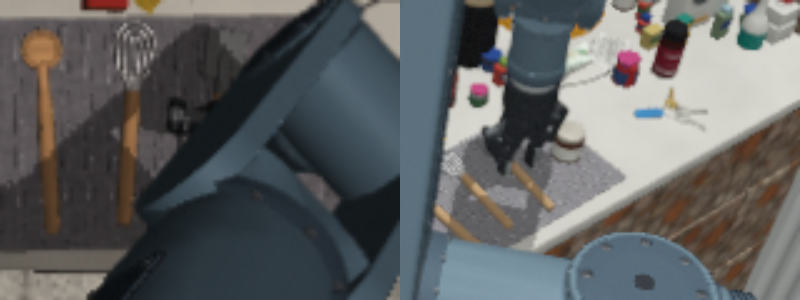

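The right panel shows the fingers on either side of the scraper handle, at about (520,165). I'll lower 3 mm and close.

>>> {"fn": "arm_command", "kwargs": {"dp": [[0, -0.008, 0.012], [0, -0.008, 0.012], [0, -0.008, 0.012], [0, -0.008, 0.012], [0, -0.008, 0.012]], "turn": [[0, 0, 0], [0, 0, 0], [0, 0, 0], [0, 0, 0], [0, 0, 0]], "jaw": [0.0, 0.0, 0, 0, 0]}}

```text
time_s: 2.7
eef_pos: [0.4326, -0.2941, 0.0038]
eef_rot: [0.0, 0.999, -0.053, 0.0]
wrist_force: [0.0, 1.8, 6.2]
opening: 0.133
grasp_force: 58.8
```

>>> {"fn": "arm_command", "kwargs": {"dp": [[0, 0, 0], [0, 0, -0.1], [0, 0, -0.25], [0, 0, -0.4], [0, 0, -0.4]], "turn": [[0, 0, 0], [0, 0, 0], [0, 0, 0], [0, 0, 0], [0, 0, 0]], "jaw": [0, 0, 0, 0, 0]}}

```text
time_s: 3.32
eef_pos: [0.4339, -0.2956, 0.1062]
eef_rot: [0.002, 0.999, -0.053, 0.002]
wrist_force: [-1.2, -0.4, -0.6]
opening: 0.138
grasp_force: 58.7
```

>>> {"fn": "arm_command", "kwargs": {"dp": [[-0.016, -0.19, -0.12], [-0.033, -0.38, -0.12], [-0.049, -0.57, -0.12], [-0.066, -0.76, -0.12], [-0.082, -0.948, -0.12]], "turn": [[0, 0, 0], [0, 0, -0.05], [0, 0, -0.1], [0, 0, -0.16], [0, 0, -0.222]], "jaw": [0, 0, 0, 0, 0]}}

```text
time_s: 3.95
eef_pos: [0.4361, -0.0543, 0.1319]
eef_rot: [-0.0, 1.0, 0.005, -0.001]
wrist_force: [-0.0, 0.1, -1.4]
opening: 0.13
grasp_force: 58.8
```

>>> {"fn": "arm_command", "kwargs": {"dp": [[0.006, -0.22, 0], [0.012, -0.46, 0], [0.018, -0.7, 0], [0.03, -0.952, 0.04], [0.03, -0.952, 0.08]], "turn": [[0, 0, 0], [0, 0, 0], [0, 0, 0], [0, 0, 0], [0, 0, 0]], "jaw": [0, 0, 0, 0, 0]}}

```text
time_s: 4.58
eef_pos: [0.4409, 0.1856, 0.1118]
eef_rot: [-0.0, 1.0, 0.008, -0.001]
wrist_force: [0.7, -1.3, -0.5]
opening: 0.134
grasp_force: 58.8
```

>>> {"fn": "arm_command", "kwargs": {"dp": [[0, 0, 0], [0, 0, 0.05], [0, 0, 0.1], [0, 0, 0.15], [0, 0, 0.2]], "turn": [[0, 0, 0], [0, 0, 0], [0, 0, 0], [0, 0, 0], [0, 0, 0]], "jaw": [0, 0, 0, 0, 0]}}

```text
time_s: 5.2
eef_pos: [0.4425, 0.1814, 0.0623]
eef_rot: [0.0, 1.0, 0.004, -0.0]
wrist_force: [-0.1, -0.2, -1.2]
opening: 0.131
grasp_force: 58.8
```

```bash
python3 - <<'E'
from h import *
o=get_obs();print(o["eef_pos"],o["eef_rot"],o["wrist_force"],o["opening"])
a=camera("top")[180:270,120:290];b=camera("scene")[170:320,120:320]
cv2.imwrite("pics/d.png",np.hstack([cv2.resize(a,(400,212)),cv2.resize(b,(400,300))[:212]]))
E
```

```text
[0.44247191 0.18138349 0.0622953 ] [ 1.04933876e-05  9.99991747e-01  4.05841992e-03 -1.85978854e-04] [-0.06383591 -0.1721296  -1.15045695] 0.13139098418189693
```

View pics/d.png

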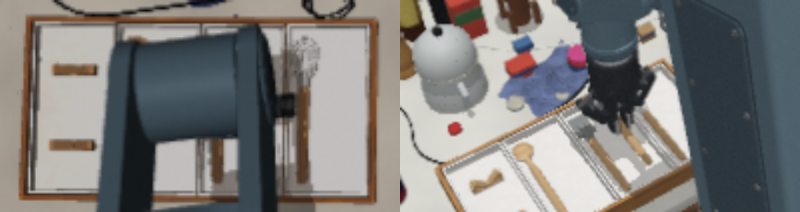

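The right panel shows the scraper held over the free half of the third bay, head to +x. Now I'll lower it and release.

>>> {"fn": "arm_command", "kwargs": {"dp": [[0, 0.016, 0.06], [0, 0.016, 0.12], [0, 0.016, 0.158], [0, 0.016, 0.158], [0, 0.016, 0.158]], "turn": [[0, 0, 0], [0, 0, 0], [0, 0, 0], [0, 0, 0], [0, 0, 0]], "jaw": [0, 0, 0, 0, 0]}}

```text
time_s: 5.92
eef_pos: [0.4426, 0.178, 0.0239]
eef_rot: [-0.0, 1.0, 0.005, 0.0]
wrist_force: [0.6, -0.1, 0.5]
opening: 0.129
grasp_force: 59.0
```

>>> {"fn": "arm_command", "kwargs": {"dp": [[0, 0, 0.0], [0, 0, 0], [0, 0, 0], [0, 0, 0], [0, 0, 0]], "turn": [[0, 0, 0], [0, 0, 0], [0, 0, 0], [0, 0, 0], [0, 0, 0]], "jaw": [0.1, 0.15, 0.2, 0.25, 0.3]}}

```text
time_s: 6.55
eef_pos: [0.4426, 0.1779, 0.0239]
eef_rot: [-0.0, 1.0, 0.005, 0.0]
wrist_force: [-0.3, -0.5, 0.6]
opening: 0.297
grasp_force: 0.0
```

>>> {"fn": "arm_command", "kwargs": {"dp": [[0, 0, 0.0], [0, 0, -0.1], [0, 0, -0.3], [0, 0, -0.45], [0, 0, -0.45]], "turn": [[0, 0, 0], [0, 0, 0], [0, 0, 0], [0, 0, 0], [0, 0, 0]], "jaw": [0.35, 0.35, 0.35, 0.35, 0.35]}}

```text
time_s: 7.18
eef_pos: [0.4451, 0.1783, 0.1396]
eef_rot: [-0.0, 1.0, 0.005, 0.003]
wrist_force: [-0.3, -0.1, 0.6]
opening: 0.352
grasp_force: 0.0
```

>>> {"fn": "arm_command", "kwargs": {"dp": [[-0.004, 0.2, 0], [-0.008, 0.4, 0], [-0.012, 0.6, 0], [-0.016, 0.8, 0], [-0.022, 0.96, 0]], "turn": [[0, 0, 0], [0, 0, 0], [0, 0, 0], [0, 0, 0], [0, 0, 0]], "jaw": [0.45, 0.45, 0.45, 0.45, 0.45]}}

```text
time_s: 7.8
eef_pos: [0.4383, -0.0637, 0.1352]
eef_rot: [-0.0, 1.0, 0.004, -0.001]
wrist_force: [0.1, 0.6, -0.6]
opening: 0.445
grasp_force: 0.0
```

>>> {"fn": "arm_command", "kwargs": {"dp": [[-0.007, 0.22, 0], [-0.014, 0.44, 0], [-0.021, 0.634, 0.06], [-0.021, 0.634, 0.12], [-0.021, 0.634, 0.12]], "turn": [[0, 0, 0.05], [0, 0, 0.1], [0, 0, 0.151], [0, 0, 0.151], [0, 0, 0.151]], "jaw": [0.45, 0.45, 0.45, 0.45, 0.45]}}

```text
time_s: 8.43
eef_pos: [0.4337, -0.2189, 0.1038]
eef_rot: [-0.002, 0.999, -0.035, -0.002]
wrist_force: [0.1, -0.8, 1.0]
opening: 0.449
grasp_force: 0.0
```

>>> {"fn": "arm_command", "kwargs": {"dp": [[0, 0, 0], [0, 0, 0.1], [0, 0, 0.2], [0, 0, 0.3], [0, 0, 0.3]], "turn": [[0, 0, 0], [0, 0, 0], [0, 0, 0], [0, 0, 0], [0, 0, 0]], "jaw": [0.45, 0.45, 0.45, 0.45, 0.45]}}

```text
time_s: 9.05
eef_pos: [0.4347, -0.2187, 0.0303]
eef_rot: [-0.001, 0.999, -0.034, -0.001]
wrist_force: [0.3, 1.0, 0.4]
opening: 0.449
grasp_force: 0.0
```

```bash
python3 - <<'E'
from h import *
o=get_obs();print(o["eef_pos"],o["eef_rot"],o["wrist_force"],o["opening"])
a=camera("top")[180:270,120:290];b=camera("scene")[120:240,270:430]
cv2.imwrite("pics/e.png",np.hstack([cv2.resize(a,(400,212)),cv2.resize(b,(400,300))[:212]]))
E
```

```text
[ 0.43465621 -0.21867915  0.03030267] [-0.00106102  0.99942009 -0.0340112  -0.00126628] [0.25527441 1.00042137 0.4482825 ] 0.4486960897320626
```

View pics/e.png

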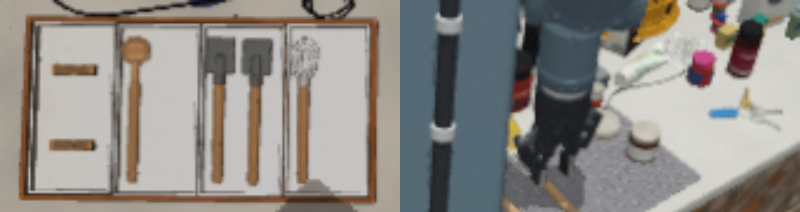

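The top panel shows the scraper lying parallel beside the fixed one. The fingers straddle the whisk handle.

>>> {"fn": "arm_command", "kwargs": {"dp": [[0, 0.006, 0.05], [0, 0.006, 0.1], [0, 0.006, 0.1], [0, 0.006, 0.1], [0, 0.006, 0.1]], "turn": [[0, 0, 0], [0, 0, 0], [0, 0, 0], [0, 0, 0], [0, 0, 0]], "jaw": [0.45, 0.45, 0.3, 0, 0]}}

```text
time_s: 9.78
eef_pos: [0.4355, -0.2224, 0.0065]
eef_rot: [0.0, 0.999, -0.035, 0.0]
wrist_force: [-0.8, 0.1, -0.7]
opening: 0.131
grasp_force: 58.6
```

>>> {"fn": "arm_command", "kwargs": {"dp": [[0, 0, 0], [0, 0, 0], [0, 0, -0.1], [0, 0, -0.25], [0, 0, -0.4]], "turn": [[0, 0, 0], [0, 0, 0], [0, 0, 0], [0, 0, 0], [0, 0, 0]], "jaw": [0, 0, 0, 0, 0]}}

```text
time_s: 10.4
eef_pos: [0.4351, -0.222, 0.1072]
eef_rot: [-0.0, 0.999, -0.035, -0.0]
wrist_force: [0.8, -0.4, -0.6]
opening: 0.129
grasp_force: 58.6
```

>>> {"fn": "arm_command", "kwargs": {"dp": [[-0.009, -0.16, -0.08], [-0.018, -0.32, -0.08], [-0.027, -0.48, -0.08], [-0.036, -0.64, -0.08], [-0.043, -0.799, -0.08]], "turn": [[0, 0, 0], [0, 0, -0.05], [0, 0, -0.1], [0, 0, -0.151], [0, 0, -0.151]], "jaw": [0, 0, 0, 0, 0]}}

```text
time_s: 11.02
eef_pos: [0.4385, -0.0209, 0.1265]
eef_rot: [0.0, 1.0, 0.005, 0.0]
wrist_force: [0.3, -0.1, 0.6]
opening: 0.132
grasp_force: 58.7
```

>>> {"fn": "arm_command", "kwargs": {"dp": [[0.006, -0.14, 0], [0.012, -0.28, 0], [0.018, -0.392, 0.06], [0.018, -0.392, 0.12], [0.018, -0.392, 0.16]], "turn": [[0, 0, 0], [0, 0, 0], [0, 0, 0], [0, 0, 0], [0, 0, 0]], "jaw": [0, 0, 0, 0, 0]}}

```text
time_s: 11.65
eef_pos: [0.4417, 0.0755, 0.0853]
eef_rot: [0.0, 1.0, 0.005, -0.001]
wrist_force: [0.2, 0.5, -0.7]
opening: 0.13
grasp_force: 58.7
```

>>> {"fn": "arm_command", "kwargs": {"dp": [[0, 0, 0], [0, 0, 0.05], [0, 0, 0.1], [0, 0, 0.13], [0, 0, 0.13]], "turn": [[0, 0, 0], [0, 0, 0], [0, 0, 0], [0, 0, 0], [0, 0, 0]], "jaw": [0, 0, 0, 0, 0]}}

```text
time_s: 12.28
eef_pos: [0.4415, 0.0759, 0.0529]
eef_rot: [-0.0, 1.0, 0.004, -0.001]
wrist_force: [0.9, 0.3, 0.1]
opening: 0.131
grasp_force: 58.7
```

>>> {"fn": "arm_command", "kwargs": {"dp": [[0, -0.008, 0.04], [0, -0.008, 0.08], [0, -0.008, 0.112], [0, -0.008, 0.112], [0, -0.008, 0.112]], "turn": [[0, 0, 0], [0, 0, 0], [0, 0, 0], [0, 0, 0], [0, 0, 0]], "jaw": [0, 0, 0, 0, 0]}}

```text
time_s: 12.9
eef_pos: [0.4422, 0.0779, 0.0258]
eef_rot: [-0.0, 1.0, 0.005, -0.0]
wrist_force: [0.3, -0.1, -0.5]
opening: 0.133
grasp_force: 58.7
```

>>> {"fn": "arm_command", "kwargs": {"dp": [[0, 0, 0.0], [0, 0, 0], [0, 0, 0], [0, 0, 0], [0, 0, 0]], "turn": [[0, 0, 0], [0, 0, 0], [0, 0, 0], [0, 0, 0], [0, 0, 0]], "jaw": [0.1, 0.15, 0.2, 0.25, 0.3]}}

```text
time_s: 13.52
eef_pos: [0.4422, 0.0779, 0.0259]
eef_rot: [0.0, 1.0, 0.005, 0.0]
wrist_force: [0.6, -0.1, -0.2]
opening: 0.299
grasp_force: 0.0
```

>>> {"fn": "arm_command", "kwargs": {"dp": [[0, 0, 0.0], [0, 0, -0.1], [0, 0, -0.3], [0, 0, -0.45], [0, 0, -0.45]], "turn": [[0, 0, 0], [0, 0, 0], [0, 0, 0], [0, 0, 0], [0, 0, 0]], "jaw": [0.35, 0.35, 0.35, 0.35, 0.35]}}

```text
time_s: 14.15
eef_pos: [0.4447, 0.0777, 0.1415]
eef_rot: [0.0, 1.0, 0.005, 0.003]
wrist_force: [0.0, -0.2, -1.2]
opening: 0.351
grasp_force: 0.0
```

>>> {"fn": "arm_command", "kwargs": {"dp": [[-0.012, 0.2, 0], [-0.025, 0.4, 0], [-0.04, 0.6, 0], [-0.052, 0.8, 0.05], [-0.063, 0.903, 0.12]], "turn": [[0, 0, 0], [0, 0, -0.05], [0, 0, -0.107], [0, 0, -0.107], [0, 0, -0.107]], "jaw": [0.45, 0.45, 0.45, 0.45, 0.45]}}

```text
time_s: 14.78
eef_pos: [0.4281, -0.1503, 0.1074]
eef_rot: [0.0, 1.0, 0.032, 0.0]
wrist_force: [0.6, 0.5, -0.2]
opening: 0.449
grasp_force: 0.0
```

>>> {"fn": "arm_command", "kwargs": {"dp": [[0, 0, 0], [0, 0, 0.1], [0, 0, 0.2], [0, 0, 0.3], [0, 0, 0.3]], "turn": [[0, 0, 0], [0, 0, 0], [0, 0, 0], [0, 0, 0], [0, 0, 0]], "jaw": [0.45, 0.45, 0.45, 0.45, 0.45]}}

```text
time_s: 15.4
eef_pos: [0.4268, -0.1458, 0.0317]
eef_rot: [-0.002, 0.999, 0.033, -0.002]
wrist_force: [0.6, 0.0, -0.2]
opening: 0.446
grasp_force: 0.0
```

```bash
python3 - <<'E'
from h import *
o=get_obs();print(o["eef_pos"],o["eef_rot"],o["wrist_force"],o["opening"])
a=camera("top")[180:270,120:290];b=camera("scene")[120:240,240:400]
cv2.imwrite("pics/f.png",np.hstack([cv2.resize(a,(400,212)),cv2.resize(b,(400,300))[:212]]))
E
```

```text
[ 0.42682572 -0.14577637  0.03167124] [-0.00158354  0.99944869  0.033103   -0.00200084] [ 0.63191727  0.01964361 -0.22673185] 0.44555304707784443
```

View pics/f.png

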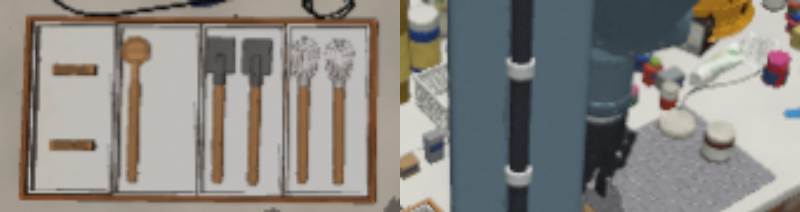

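The whisk is well placed next to its twin. Next, the spoon grasp.

>>> {"fn": "arm_command", "kwargs": {"dp": [[0.004, 0.008, 0.05], [0.004, 0.008, 0.105], [0.004, 0.008, 0.105], [0.004, 0.008, 0.105], [0.004, 0.008, 0.105]], "turn": [[0, 0, 0], [0, 0, 0], [0, 0, 0], [0, 0, 0], [0, 0, 0]], "jaw": [0.45, 0.45, 0.3, 0, 0]}}

```text
time_s: 16.12
eef_pos: [0.4298, -0.1501, 0.0073]
eef_rot: [0.0, 0.999, 0.033, 0.0]
wrist_force: [-0.2, 0.3, -0.5]
opening: 0.134
grasp_force: 58.6
```

>>> {"fn": "arm_command", "kwargs": {"dp": [[0, 0, 0], [0, 0, 0], [0, 0, -0.1], [0, 0, -0.25], [0, 0, -0.4]], "turn": [[0, 0, 0], [0, 0, 0], [0, 0, 0], [0, 0, 0], [0, 0, 0]], "jaw": [0, 0, 0, 0, 0]}}

```text
time_s: 16.75
eef_pos: [0.4293, -0.1498, 0.108]
eef_rot: [-0.0, 0.999, 0.033, -0.0]
wrist_force: [0.1, -0.1, -1.0]
opening: 0.129
grasp_force: 58.6
```

>>> {"fn": "arm_command", "kwargs": {"dp": [[0.018, -0.18, -0.08], [0.036, -0.36, -0.08], [0.055, -0.55, -0.08], [0.075, -0.74, -0.08], [0.093, -0.916, -0.08]], "turn": [[0, 0, 0], [0, 0, 0.05], [0, 0, 0.107], [0, 0, 0.107], [0, 0, 0.107]], "jaw": [0, 0, 0, 0, 0]}}

```text
time_s: 17.38
eef_pos: [0.4378, 0.0817, 0.1273]
eef_rot: [0.0, 1.0, 0.005, 0.0]
wrist_force: [0.8, -1.6, -0.5]
opening: 0.126
grasp_force: 58.7
```

>>> {"fn": "arm_command", "kwargs": {"dp": [[0.01, -0.22, 0], [0.02, -0.44, 0], [0.03, -0.66, 0], [0.036, -0.792, 0.04], [0.036, -0.792, 0.12]], "turn": [[0, 0, 0], [0, 0, 0], [0, 0, 0], [0, 0, 0], [0, 0, 0]], "jaw": [0, 0, 0, 0, 0]}}

```text
time_s: 18.0
eef_pos: [0.4456, 0.2809, 0.0976]
eef_rot: [-0.001, 1.0, 0.006, 0.001]
wrist_force: [-0.2, -0.9, -1.4]
opening: 0.135
grasp_force: 58.8
```

>>> {"fn": "arm_command", "kwargs": {"dp": [[0, 0, 0], [0, 0, 0.05], [0, 0, 0.1], [0, 0, 0.16], [0, 0, 0.16]], "turn": [[0, 0, 0], [0, 0, 0], [0, 0, 0], [0, 0, 0], [0, 0, 0]], "jaw": [0, 0, 0, 0, 0]}}

```text
time_s: 18.62
eef_pos: [0.4439, 0.2775, 0.0554]
eef_rot: [0.001, 1.0, 0.004, -0.002]
wrist_force: [-0.1, 0.2, -0.6]
opening: 0.13
grasp_force: 58.8
```

>>> {"fn": "arm_command", "kwargs": {"dp": [[0, -0.004, 0.04], [0, -0.004, 0.08], [0, -0.004, 0.118], [0, -0.004, 0.118], [0, -0.004, 0.118]], "turn": [[0, 0, 0], [0, 0, 0], [0, 0, 0], [0, 0, 0], [0, 0, 0]], "jaw": [0, 0, 0, 0, 0]}}

```text
time_s: 19.25
eef_pos: [0.4452, 0.2792, 0.0276]
eef_rot: [-0.0, 1.0, 0.005, 0.0]
wrist_force: [1.2, -0.2, 0.5]
opening: 0.132
grasp_force: 58.8
```

>>> {"fn": "arm_command", "kwargs": {"dp": [[0, 0, 0.0], [0, 0, 0], [0, 0, 0], [0, 0, 0], [0, 0, 0]], "turn": [[0, 0, 0], [0, 0, 0], [0, 0, 0], [0, 0, 0], [0, 0, 0]], "jaw": [0.1, 0.15, 0.2, 0.25, 0.3]}}

```text
time_s: 19.88
eef_pos: [0.4451, 0.2792, 0.0276]
eef_rot: [-0.0, 1.0, 0.005, 0.0]
wrist_force: [0.0, -0.0, 0.2]
opening: 0.301
grasp_force: 0.0
```

>>> {"fn": "arm_command", "kwargs": {"dp": [[0, 0, 0.0], [0, 0, -0.1], [0, 0, -0.3], [0, 0, -0.45], [0, 0, -0.45]], "turn": [[0, 0, 0], [0, 0, 0], [0, 0, 0], [0, 0, 0], [0, 0, 0]], "jaw": [0.35, 0.35, 0.35, 0.35, 0.35]}}

```text
time_s: 20.5
eef_pos: [0.4475, 0.2801, 0.1436]
eef_rot: [-0.001, 1.0, 0.005, 0.003]
wrist_force: [0.2, -0.1, -0.8]
opening: 0.352
grasp_force: 0.0
```

>>> {"fn": "arm_command", "kwargs": {"dp": [[-0.008, 0.2, 0], [-0.016, 0.4, 0], [-0.024, 0.6, 0], [-0.032, 0.8, 0], [-0.032, 0.8, 0]], "turn": [[0, 0, 0], [0, 0, 0], [0, 0, 0], [0, 0, 0], [0, 0, 0]], "jaw": [0.7, 0.7, 0.7, 0.7, 0.7]}}

```text
time_s: 21.12
eef_pos: [0.4382, 0.0764, 0.139]
eef_rot: [0.0, 1.0, 0.002, -0.001]
wrist_force: [0.4, 0.3, 1.1]
opening: 0.7
grasp_force: 0.0
```

>>> {"fn": "arm_command", "kwargs": {"dp": [[-0.008, 0.16, 0], [-0.016, 0.32, 0], [-0.024, 0.48, 0], [-0.034, 0.601, 0], [-0.034, 0.601, 0.1]], "turn": [[0, 0, 0], [0, 0, 0.06], [0, 0, 0.118], [0, 0, 0.118], [0, 0, 0.118]], "jaw": [0.7, 0.7, 0.7, 0.7, 0.7]}}

```text
time_s: 21.75
eef_pos: [0.4333, -0.0728, 0.1157]
eef_rot: [0.001, 1.0, -0.027, 0.002]
wrist_force: [-0.4, -1.3, 0.2]
opening: 0.705
grasp_force: 0.0
```

>>> {"fn": "arm_command", "kwargs": {"dp": [[0, 0, 0], [0, 0, 0.1], [0, 0, 0.2], [0, 0, 0.26], [0, 0, 0.26]], "turn": [[0, 0, 0], [0, 0, 0], [0, 0, 0], [0, 0, 0], [0, 0, 0]], "jaw": [0.7, 0.7, 0.7, 0.7, 0.7]}}

```text
time_s: 22.38
eef_pos: [0.4311, -0.0704, 0.0494]
eef_rot: [-0.001, 1.0, -0.026, -0.001]
wrist_force: [0.1, -0.7, 0.2]
opening: 0.701
grasp_force: 0.0
```

```bash
python3 - <<'E'
from h import *
o=get_obs();print(o["eef_pos"],o["eef_rot"],o["wrist_force"],o["opening"])
a=camera("top")[180:270,120:290];b=camera("scene")[120:240,240:400]
cv2.imwrite("pics/g.png",np.hstack([cv2.resize(a,(400,212)),cv2.resize(b,(400,300))[:212]]))
E
```

```text
[ 0.43111889 -0.07036882  0.04936314] [-5.16536550e-04  9.99664567e-01 -2.58706328e-02 -1.09414401e-03] [ 0.0934788  -0.66027834  0.23089703] 0.7007831374772318
```

View pics/g.png

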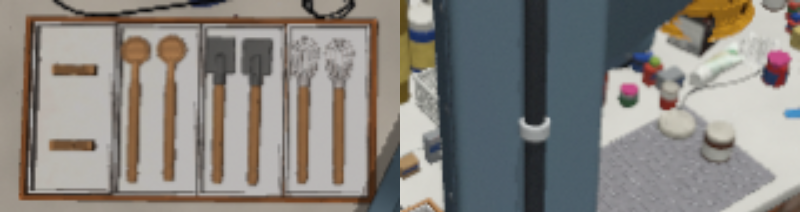

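All three tools lie beside their twins. The arm hides the pin in the scene view, so I'll descend watching the force.

>>> {"fn": "arm_command", "kwargs": {"dp": [[0, 0.006, 0.04], [0, 0.006, 0.08], [0, 0.006, 0.12], [0, 0.006, 0.12], [0, 0.006, 0.12]], "turn": [[0, 0, 0], [0, 0, 0], [0, 0, 0], [0, 0, 0], [0, 0, 0]], "jaw": [0.7, 0.7, 0.7, 0.7, 0.6]}}

```text
time_s: 23.1
eef_pos: [0.4317, -0.0727, 0.02]
eef_rot: [-0.0, 1.0, -0.026, -0.0]
wrist_force: [1.0, 0.2, 0.1]
opening: 0.599
grasp_force: 0.0
```

>>> {"fn": "arm_command", "kwargs": {"dp": [[0, 0, 0], [0, 0, 0], [0, 0, 0], [0, 0, 0], [0, 0, 0]], "turn": [[0, 0, 0], [0, 0, 0], [0, 0, 0], [0, 0, 0], [0, 0, 0]], "jaw": [0.45, 0.3, 0.2, 0.2, 0.2]}}

```text
time_s: 23.72
eef_pos: [0.4322, -0.0734, 0.0206]
eef_rot: [0.001, 1.0, -0.026, 0.0]
wrist_force: [-3.0, -4.0, 5.2]
opening: 0.333
grasp_force: 59.1
```

>>> {"fn": "arm_command", "kwargs": {"dp": [[0, 0, 0], [0, 0, -0.1], [0, 0, -0.25], [0, 0, -0.48], [0, 0, -0.48]], "turn": [[0, 0, 0], [0, 0, 0], [0, 0, 0], [0, 0, 0], [0, 0, 0]], "jaw": [0.1, 0.1, 0.1, 0.1, 0.1]}}

```text
time_s: 24.35
eef_pos: [0.4348, -0.0737, 0.1442]
eef_rot: [0.001, 1.0, -0.026, 0.004]
wrist_force: [-0.0, -0.5, -0.8]
opening: 0.333
grasp_force: 59.7
```

>>> {"fn": "arm_command", "kwargs": {"dp": [[-0.006, -0.19, 0], [-0.012, -0.38, 0], [-0.018, -0.57, 0], [-0.024, -0.76, 0], [-0.029, -0.944, 0]], "turn": [[0, 0, 0], [0, 0, -0.06], [0, 0, -0.118], [0, 0, -0.118], [0, 0, -0.118]], "jaw": [0.1, 0.1, 0.1, 0.1, 0.1]}}

```text
time_s: 24.98
eef_pos: [0.4355, 0.165, 0.1384]
eef_rot: [-0.0, 1.0, 0.005, -0.001]
wrist_force: [0.5, 0.0, -1.6]
opening: 0.328
grasp_force: 59.8
```

>>> {"fn": "arm_command", "kwargs": {"dp": [[0.006, -0.2, 0], [0.012, -0.4, 0], [0.02, -0.6, 0], [0.03, -0.8, 0], [0.034, -0.928, 0]], "turn": [[0, 0, 0], [0, 0, 0], [0, 0, 0], [0, 0, 0], [0, 0, 0]], "jaw": [0.1, 0.1, 0.1, 0.1, 0.1]}}

```text
time_s: 25.6
eef_pos: [0.4417, 0.3973, 0.1378]
eef_rot: [0.0, 1.0, 0.005, -0.001]
wrist_force: [0.5, -0.3, -1.3]
opening: 0.326
grasp_force: 59.8
```

>>> {"fn": "arm_command", "kwargs": {"dp": [[0, 0, 0], [0, 0, 0.08], [0, 0, 0.16], [0, 0, 0.24], [0, 0, 0.24]], "turn": [[0, 0, 0], [0, 0, 0], [0, 0, 0], [0, 0, 0], [0, 0, 0]], "jaw": [0.1, 0.1, 0.1, 0.1, 0.1]}}

```text
time_s: 26.22
eef_pos: [0.4416, 0.3938, 0.0771]
eef_rot: [0.001, 1.0, 0.004, -0.002]
wrist_force: [0.1, 0.2, -1.0]
opening: 0.33
grasp_force: 59.9
```

```bash
python3 - <<'E'
from h import *
o=get_obs();print(o["eef_pos"],o["eef_rot"],o["wrist_force"],o["opening"])
a=camera("top")[180:270,120:290];b=camera("scene")[200:320,120:280]
cv2.imwrite("pics/i.png",np.hstack([cv2.resize(a,(400,212)),cv2.resize(b,(400,300))[:212]]))
E
```

```text
[0.44161262 0.39375517 0.07705078] [ 0.00134957  0.99998786  0.00413812 -0.00230826] [ 0.06929115  0.19505363 -1.00211362] 0.3302345807024236
```

View pics/i.png

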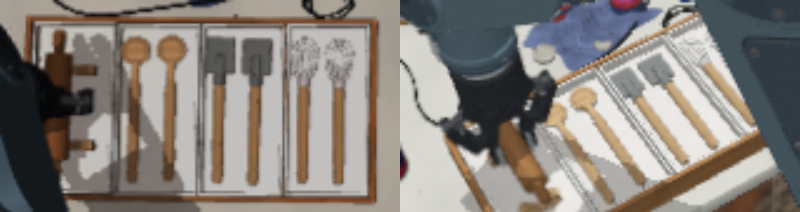

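```bash
python3 - <<'E'
from h import *
# pin knob ends in i.png: top knob ~ (60,32), bottom knob ~ (59,160) (view px)
uv=np.array([[60,32],[59,160],[58,62],[58,150]])*[170/400,90/212]+[120,180]
print(ray("top",uv,.0905).round(4))
E
```

```text
[[0.524  0.3948 0.0905]
 [0.3789 0.3894 0.0905]
 [0.4896 0.3955 0.0905]
 [0.3901 0.391  0.0905]]
```

>>> {"fn": "arm_command", "kwargs": {"dp": [[0, -0.003, 0.03], [0, -0.003, 0.07], [0, -0.003, 0.1], [0, -0.003, 0.1], [0, -0.003, 0.1]], "turn": [[0, 0, 0], [0, 0, 0], [0, 0, 0], [0, 0, 0], [0, 0, 0]], "jaw": [0.1, 0.1, 0.1, 0.1, 0.1]}}

```text
time_s: 26.95
eef_pos: [0.4433, 0.3962, 0.0551]
eef_rot: [-0.0, 1.0, 0.005, 0.0]
wrist_force: [-0.7, -0.3, -1.3]
opening: 0.327
grasp_force: 59.9
```

>>> {"fn": "arm_command", "kwargs": {"dp": [[0, 0.004, 0.02], [0, 0.004, 0.04], [0, 0.004, 0.06], [0, 0.004, 0.075], [0, 0.004, 0.08]], "turn": [[0, 0, 0], [0, 0, 0], [0, 0, 0], [0, 0, 0], [0, 0, 0]], "jaw": [0.1, 0.1, 0.1, 0.1, 0.1]}}

```text
time_s: 27.58
eef_pos: [0.4431, 0.3949, 0.0353]
eef_rot: [0.0, 1.0, 0.005, -0.0]
wrist_force: [-3.8, -3.6, 11.0]
opening: 0.33
grasp_force: 61.1
```

>>> {"fn": "arm_command", "kwargs": {"dp": [[0, 0, 0], [0, 0, 0], [0, 0, 0], [0, 0, 0], [0, 0, 0]], "turn": [[0, 0, 0], [0, 0, 0], [0, 0, 0], [0, 0, 0], [0, 0, 0]], "jaw": [0.1, 0.1, 0.1, 0.1, 0.1]}}

```text
time_s: 28.2
eef_pos: [0.4431, 0.395, 0.0354]
eef_rot: [0.0, 1.0, 0.005, -0.0]
wrist_force: [-3.0, -3.2, 5.2]
opening: 0.328
grasp_force: 60.7
```

It made contact at the predicted seat height. I'll release slowly, rise and back off.

>>> {"fn": "arm_command", "kwargs": {"dp": [[0, 0, 0], [0, 0, 0], [0, 0, 0], [0, 0, 0], [0, 0, 0]], "turn": [[0, 0, 0], [0, 0, 0], [0, 0, 0], [0, 0, 0], [0, 0, 0]], "jaw": [0.36, 0.4, 0.45, 0.5, 0.55]}}

```text
time_s: 28.82
eef_pos: [0.4433, 0.3952, 0.035]
eef_rot: [-0.0, 1.0, 0.005, 0.0]
wrist_force: [-0.0, -0.2, -0.2]
opening: 0.553
grasp_force: 0.0
```

>>> {"fn": "arm_command", "kwargs": {"dp": [[0, 0, 0], [0, 0, -0.1], [0, 0, -0.25], [0, 0, -0.45], [0, 0, -0.65]], "turn": [[0, 0, 0], [0, 0, 0], [0, 0, 0], [0, 0, 0], [0, 0, 0]], "jaw": [0.55, 0.55, 0.55, 0.55, 0.55]}}

```text
time_s: 29.45
eef_pos: [0.443, 0.395, 0.1989]
eef_rot: [0.0, 1.0, 0.005, -0.0]
wrist_force: [1.1, 0.7, -1.2]
opening: 0.547
grasp_force: 0.0
```

>>> {"fn": "arm_command", "kwargs": {"dp": [[0, 0.2, 0], [0, 0.4, 0], [0, 0.6, 0], [0, 0.8, 0], [0, 1.0, 0]], "turn": [[0, 0, 0], [0, 0, 0], [0, 0, 0], [0, 0, 0], [0, 0, 0]], "jaw": [0.55, 0.55, 0.55, 0.55, 0.55]}}

```text
time_s: 30.08
eef_pos: [0.4454, 0.1437, 0.1978]
eef_rot: [0.0, 1.0, 0.005, 0.0]
wrist_force: [0.9, -1.1, 0.4]
opening: 0.547
grasp_force: 0.0
```

>>> {"fn": "arm_command", "kwargs": {"dp": [[0, 0.2, 0], [0, 0.4, 0], [0, 0.6, 0], [0, 0.8, 0], [0, 1.0, 0]], "turn": [[0, 0, 0], [0, 0, 0], [0, 0, 0], [0, 0, 0], [0, 0, 0]], "jaw": [0.55, 0.55, 0.55, 0.55, 0.55]}}

```text
time_s: 30.7
eef_pos: [0.4477, -0.1065, 0.1978]
eef_rot: [0.0, 1.0, 0.005, 0.0]
wrist_force: [1.0, -0.5, 0.5]
opening: 0.554
grasp_force: 0.0
```

```bash
python3 - <<'E'
from h import *
a=camera("top");cv2.imwrite("pics/top9.png",a);b=camera("scene")[170:320,120:320]
cv2.imwrite("pics/k.png",np.vstack([cv2.resize(a[180:270,120:290],(560,296)),cv2.resize(b,(400,300))[:,:].copy() if 0 else cv2.resize(b,(560,300))]))
big=cv2.resize(a,None,fx=4,fy=4,interpolation=cv2.INTER_CUBIC);hsv=cv2.cvtColor(big,cv2.COLOR_BGR2HSV);m=cv2.inRange(hsv,(3,90,50),(20,255,255))
for n,x0,x1,y0,y1,z in(("pin",136,169,192,260,.048),("spoon",186,200,193,260,.028),("scr",221,235,213,260,.028),("whisk",256,270,213,260,.028)):
    mm=m*0;mm[y0*4:y1*4,x0*4:x1*4]=m[y0*4:y1*4,x0*4:x1*4]
    c=max(cv2.findContours(mm,0,1)[0],key=cv2.contourArea)
    P=ray("top",(c[:,0]+.5)/4-.5,z)[:,:2];print(n,P.min(0).round(4),P.max(0).round(4))
o=get_obs();print(o["eef_pos"])
E
```

```text
pin [0.3544 0.3646] [0.5282 0.4172]
spoon [0.3582 0.2649] [0.5299 0.2982]
scr [0.3558 0.1732] [0.4728 0.1853]
whisk [0.3582 0.073 ] [0.4709 0.085 ]
[ 0.44798886 -0.10908601  0.19798815]
```

View pics/k.png

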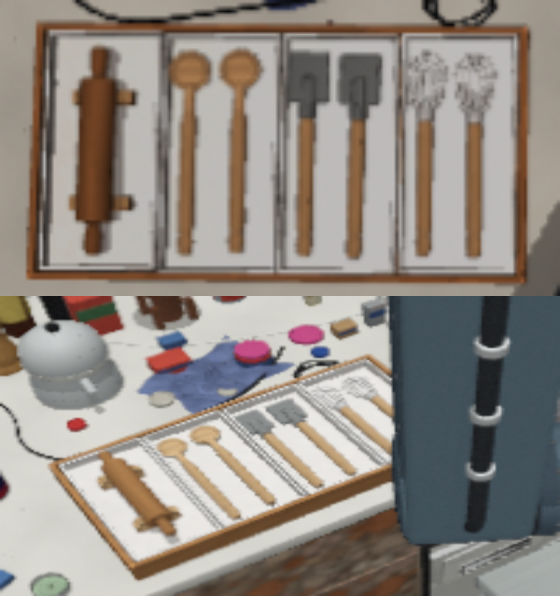

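Everything lies in place; the pin looks slightly left of the middle of its blocks, so I'll check its knobs and barrel.

```bash
python3 - <<'E'
from h import *
a=cv2.imread("pics/top9.png");big=cv2.resize(a,None,fx=4,fy=4,interpolation=cv2.INTER_CUBIC);hsv=cv2.cvtColor(big,cv2.COLOR_BGR2HSV);m=cv2.inRange(hsv,(3,90,50),(20,255,255))
for r in(197,200,206,215,221,225,230,235,241,250,253):
    c=np.flatnonzero(m[r*4,136*4:164*4])/4+136
    P=ray("top",[[c.min(),r],[c.max(),r]],.048);print(r,P[0,0].round(3),P[:,1].round(4),P[:,1].mean().round(4),np.ptp(P[:,1]).round(4))
E
```

```text
197 0.52 [0.4015 0.389 ] 0.3953 0.0126
200 0.512 [0.4019 0.3893] 0.3956 0.0126
206 0.495 [0.4102 0.3809] 0.3955 0.0293
215 0.47 [0.4097 0.3812] 0.3955 0.0285
221 0.453 [0.4097 0.3812] 0.3954 0.0285
225 0.442 [0.4092 0.3807] 0.3949 0.0285
230 0.428 [0.4093 0.3808] 0.395 0.0284
235 0.414 [0.4086 0.3809] 0.3948 0.0277
241 0.398 [0.4155 0.3643] 0.3899 0.0512
250 0.373 [0.3999 0.3889] 0.3944 0.0111
253 0.365 [0.4009 0.3878] 0.3944 0.0131
```

```bash
python3 -c "
from bench import *
print(hand_in())"
```

```text
the job is handed in; nothing more can be done
None
```

I handed the job in at about 31 s: the spoon, scraper and whisk lie beside their fixed twins with heads to the same end, and the pin lies in both notched blocks, about 1 mm off centre lengthwise by the last picture; no verdict was returned.

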